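# Roll the link strip home in a cable-entry plate

## Robot

A 7-joint arm with a two-finger parallel gripper is mounted at the origin on the work surface; the furniture and walls round the work are solid. World frame = base frame: x ahead of the robot, y to its left, z up, the work surface at z = 0. Lengths are in mm, angles in rad, forces in N, time in s.
With the tool pointing down it reaches from about 375 to 925 mm from the base axis. Payload 3.1 kg.
Tool frame: the origin (TCP) lies at the centre of the arm's flange, where the gripper is bolted on; the fingertips stand 173 mm ahead of it and the grasp point (between the pads) lies 155 mm ahead of it; z points along the fingers, y is the direction in which the jaws open and shut (so a half turn about z gives the same grasp; the last joint's range is limited). The gripper opens to 85 mm and grips with 20 to 120 N. Pads are 22 mm wide; open, the fingers measure 114 mm over their backs; the gripper's body (76 mm by 85 mm) begins 54 mm behind the grasp point. The pads swing forward as they close: fully open they stand 13 mm farther back than shut.
Start: joints at [1.212, 0.383, 0.044, 1.598, -0.018, 1.161, -0.05], TCP at [167.622, -628.02, 404.669] pointing down, gripper open.
Joint ranges: [-2.61, 2.61], [-0.41, 2.15], [-1.48, 1.57], [0, 2.5], [-1.57, 4.71], [0.05, 1.97], [-2.85, 2.85]. Speed limits (rad/s): [2.79, 2.79, 3.14, 3.14, 3.14, 3.14, 3.14].

## Interface

Orientations are given as a unit quaternion [x, y, z, w].
In Python, from rig import env gives the robot as it stands.
- The arm moves only by the tool play_rows, never from a script. Its argument "targets" is a list of rows, each a list of 7 numbers: the turn, a rotation vector about the tool's x, y, z in rad, then the shift along the tool's x, y, z in cm, then the closure, from 0 (fully open) to 1 (shut). A call has 1 to 8 rows; each row shifts and turns the commanded pose from where the row before left it, along the tool's axes as they then stand; what a row does not reach is not made up. A row lasts 1/12 s, in which the tool goes at most 41.7 mm and 7.16 degrees, less where a joint would pass 70% of its speed; a pose out of reach is approached as far as the arm can. A call with a gripper value outside its range is refused whole. The fingers move at their own pace and stop on an object; the grip force is fixed at half the most. Time passes only in rows, so rows that do not move let the fingers close. It gives the time, the measured TCP pose, the force and the opening at its end, in the units of the state.
- env.state(): the state, without advancing time (a new reading comes with each control period).
- env.camera(name): name is "scene" or "top" or "wrist"; returns the picture (400x640x3 uint8, red, green, blue); there is no depth.
- env.get_calibration(name): a dict with "mtx" (3x3 intrinsics, pixels), "dist" ([k1, k2, p1, p2, k3] as OpenCV has them; the pictures are not rectified), "world_from_camera" (4x4, takes a point from camera to world coordinates); the wrist camera has in their place "T_tool_cam" (4x4, takes a point from camera to tool coordinates, whose origin is the TCP and whose axes are the flange's). Camera axes: x right, y down, z forward; pixel columns grow to the right and rows downward; lengths in mm; the calibration is good to about 2 mm. A picture is of the moment at which its call begins: read the wrist's pose just before it. get_calibration takes no time and is no camera call.
- env.finish_job(): hands the job in, once; it reports no verdict.
The state is a dict: "time_s": time; "joints": joint angles; "qvel": joint speeds; "effort": joint torques, N m; "ee_pos": TCP position; "eef_rot": TCP orientation; "force": force on the tool from outside, world axes, zero at the start; "wrist_torque": the same for the moment, N m; "opening": opening from 0.0 (shut) to 1.0 (fully open).
Only numpy, scipy, OpenCV 4.12 (cv2) and the standard library are available. Lean on these libraries where they do the work, as an engineer would, in place of code of your own. Each camera call takes 0.05 s, during which the arm holds its last target. There are 200 camera calls.

## Task

Lay the aluminium cable-entry plate flat and square in the pocket of the assembly nest, strip upwards. Then take the spring-loaded hand roller from its stand and roll it along the grey strip from end to end with firm pressure, until all eight links are fully home, flush with the plate, and put the roller back upright in its stand. Press the links only with the roller, never with the fingers, and leave the other things on the board where they are.

Things in the scene. Friction and masses are not known exactly. Their poses are not given: they have to be found in the camera images.
- nest: assembly nest fixed on the plywood board: dark steel base 96 x 232 x 10 mm, four white L-shaped corner locators 12 mm high round a pocket 54.4 mm (x) by 178.4 mm (y), 1.2 mm play each side. Locators: lowest 5 mm upright, above it a lead-in sloping 3.5 mm outwards. The long sides are open for 125 mm between the locators. Origin under its centre, on the board; x across, y along the pocket
- nest_seat (a point): centre of the pocket's floor, 10 mm above the board, axes as the nest's (turned up to 0.15 rad from lying across in front of the robot)
- plate_mid (a point): centre, half-way up, of the loose aluminium cable-entry plate, 52 (x) x 176 (y) x 16 mm (z), 0.4 kg, lying on the board strip up, within 0.3 rad of across in front of the robot. Four black grommets (1.5 mm high) along its +x half; the grey strip in a groove 4 mm in from its -x edge. Plain long sides, to be pinched across the 52 mm. Either way round fits the pocket
- strip: grey strip in the plate's groove: eight hard plastic snap-in links, each 15.4 mm wide (x) and 20 mm long (y), in a row of 160 mm, whose middle line is 14 mm from the plate's towards -x. Origin at the height of the plate's underside, below the strip's middle; axes as the plate's
- strip_end_a (a point): the strip's end at the plate's -y end, on its middle line, at the height of the plate's top face (16 mm above the underside)
- strip_end_b (a point): the strip's end at the plate's +y end, on its middle line, at the height of the plate's top face
- roller_grip (a point): middle of the handle of the spring-loaded hand roller, 96 mm above the bottom of its wheel (spring free). Wooden handle with flat sides, 24 (x) x 30 (y) x 44 mm (z), upright over the wheel; grip it firmly across x. Below it: plunger, steel yoke 32 (x) x 64 (y) x 10 mm with its underside 43 mm above the wheel's bottom, fork, wheel. It rolls along its y. 0.3 kg. Starts upright in the stand
- wheel: the roller's black rubber wheel, diameter 40 mm, 22 mm wide, free to turn about the roller's x axis; origin at its centre, 76 mm below the middle of the handle (spring free); its own y and z axes turn with it
- fork (a joint): how far the roller's spring is pressed in, m: 0 hanging free, 0.010 at its stop. It pushes with 5 N when it begins to move and 1 N more for each mm: 5 to 8 mm (10 to 13 N) is firm pressure
- stand: the roller's fixed grey sheet-steel stand: foot 50 (x) x 100 mm (y), two cheeks 49 mm high, 49 mm apart along y. The wheel hangs between them; the yoke's ends lie on their tops between ears 8 mm higher, 42 mm apart along x. Handle middle then 102 mm above the board. Origin under its centre, on the board; axes as the roller in it; turned up to 0.3 rad; on the left or right, the plate on the other side
- link_0 (a joint): how far link 0 of the strip is pressed in, m (link 0 at end a, link 7 at end b): 0 = top 4.3 mm above the plate's top face, 0.004 = home, top 0.3 mm above that face. Starts at 0 to 0.001, takes 7 N to push in, stays where it is left
- link_1 (a joint): the same for link 1, the next one along towards end b
- link_2 (a joint): the same for link 2, the next one along towards end b
- link_3 (a joint): the same for link 3, the next one along towards end b
- link_4 (a joint): the same for link 4, the next one along towards end b
- link_5 (a joint): the same for link 5, the next one along towards end b
- link_6 (a joint): the same for link 6, the next one along towards end b
- link_7 (a joint): the same for link 7, the next one along towards end b
- side_cutter: a red-handled side cutters lying by on the board, not needed; origin at its underside
- spanner: a open-ended spanner lying by on the board, not needed; origin at its underside
- hex_key: a hex key lying by on the board, not needed; origin at its underside
- bolt: a bolt standing on its head on the board, 27 mm high, not needed; origin at its underside

How it is judged (in metres and radians):
On the way, in this order (a step that is already met when the one before it is completed fails the run):
1. the plate lies flat and square in the nest's pocket (horizontal distance between plate_mid and nest_seat below 0.005 m and z of plate_mid in the frame of nest_seat below 0.0098 m and angle between plate_mid's own z axis and vertical below 0.03 rad and angle between the y axis of plate_mid and the y axis of nest, either way round below 0.04 rad), for 0.2 s.
2. the roller's wheel presses on the strip with more than 6 N while the plate is in the pocket (all of step 1 and contact force between wheel and strip above 6 N), for 0.1 s.
3. all eight links are home in the seated plate (all of step 1 and value of joint each of link_0, link_1, link_2, link_3, link_4, link_5, link_6, link_7 above 0.0032 m), for 0.2 s.
At the end, for the whole second after the job is handed in: Plate flat in the pocket (within 5 mm of its middle, at most 1.8 mm above its floor, square within 0.04 rad); every link pressed in more than 3.2 of its 4 mm; roller upright (within 0.1 rad) in its stand, handle within 12 mm of the stand's middle and 4 mm of its height there (all of step 3 and horizontal distance between roller_grip and stand below 0.012 m and z of roller_grip in the frame of stand between 0.098 and 0.106 m and angle between roller_grip's own z axis and vertical below 0.1 rad); the robot touches nothing.
It fails at once if the fingers press on the strip (contact force between the fingers and strip above 2 N).
It fails at once if one of the other things on the board is moved more than 20 mm (distance of any of side_cutter, spanner, hex_key, bolt from where it was at the start of the episode above 0.02 m).
It also fails if it takes over 66 s, if anything falls off the work surface, if the arm or the gripper's body presses on something with over 40 N, if the wrist force passes 120 N, or if a joint passes its speed limit or range.

## Working session

There is one attempt and no reset: what is moved stays moved. The work goes in short steps, Python scripts to look and compute and a tool call to move; the robot and the scene stay as the last step left them, time stands still between calls to the robot, and variables do not carry over. Pictures are saved under pics/ and viewed, about 8 in all and at most 12, crops included, and the job is handed in when it is done.

Besides the shell and the picture viewer there is one more tool, called after "Emit:" as name([rows], argument=value, ...), one row to a line, values as JSON. play_rows: Moves the arm, as the interface text tells. Its arguments: {"type":"object","properties":{"targets":{"type":"array","items":{"type":"array","items":{"type":"number"}}}},"required":["targets"]}

```bash
ls; mkdir -p pics
python3 - <<'E'
from rig import env
import cv2
s=env.state();print(s)
for n in("top","scene"):
    im=env.camera(n);cv2.imwrite(f"pics/{n}0.png",im[:,:,::-1])
for n in("top","scene","wrist"):
    print(n,env.get_calibration(n))
E
```

```text
pics
{'time_s': 0.0, 'joints': array([ 1.21220932,  0.38388403,  0.04383474,  1.59962707, -0.01788891,
        1.16118379, -0.04988781]), 'qvel': array([-2.07458292e-03, -4.90500194e-04,  4.52138499e-04, -9.26357417e-04,
        4.70908168e-04, -3.33987595e-04,  6.84146072e-05]), 'effort': array([ 3.13086675e-04, -4.33455598e+01,  1.02420956e+00, -2.49512887e+01,
        1.05952521e-02,  1.14056040e-02,  8.12601485e-06]), 'ee_pos': array([ 167.4833393 , -627.53577404,  403.23026644]), 'eef_rot': array([ 9.91503733e-01,  1.30071183e-01, -2.54367689e-04, -1.33080683e-03]), 'force': array([ 0.11559684, -0.24116471,  0.00057867]), 'wrist_torque': array([ 0.00974965, -0.01469188, -0.06263787]), 'opening': 1.0016280204281007}
top {'mtx': array([[423.4989745 ,   0.        , 315.78015477],
       [  0.        , 423.4989745 , 197.06873931],
       [  0.        ,   0.        ,   1.        ]]), 'dist': array([-0.04936015,  0.        ,  0.        ,  0.        ,  0.        ]), 'world_from_camera': array([[ 2.24802388e-02, -9.89049465e-01,  1.45862247e-01,
         3.81000823e+02],
       [-9.9966
[... 752 characters left out ...]
40385e+02],
       [ 0.00000000e+00,  0.00000000e+00,  0.00000000e+00,
         1.00000000e+00]])}
wrist {'mtx': array([[293.16485295,   0.        , 322.26162438],
       [  0.        , 293.16485295, 197.63442695],
       [  0.        ,   0.        ,   1.        ]]), 'dist': array([0.01820843, 0.        , 0.        , 0.        , 0.        ]), 'T_tool_cam': array([[-3.74165848e-04, -9.50661773e-01, -3.10229034e-01,
         8.06103992e+01],
       [ 9.99999921e-01, -3.14019889e-04, -2.43817005e-04,
         1.64577026e+00],
       [ 1.34369419e-04, -3.10229101e-01,  9.50661815e-01,
         3.21439145e+01],
       [ 0.00000000e+00,  0.00000000e+00,  0.00000000e+00,
         1.00000000e+00]])}
```

View pics/top0.png

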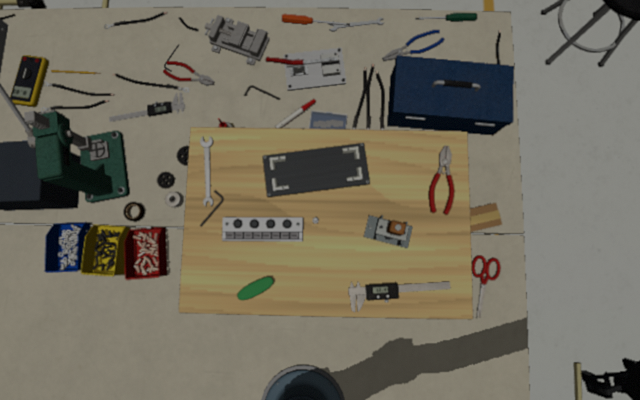

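View pics/scene0.png

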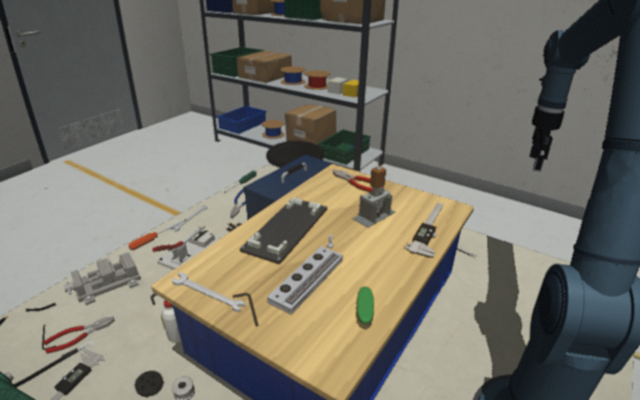

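```bash
cat > h.py <<'E'
import numpy as np,cv2
from scipy.spatial.transform import Rotation as R
from rig import env
def cam(n,s=None):
    c=env.get_calibration(n)
    if n=="wrist":
        T=np.eye(4);T[:3,:3]=R.from_quat(s["eef_rot"]).as_matrix();T[:3,3]=s["ee_pos"];W=T@c["T_tool_cam"]
    else: W=c["world_from_camera"]
    return c["mtx"],c["dist"],W
def rays(n,p,s=None):
    K,d,W=cam(n,s)
    u=cv2.undistortPoints(np.array(p,float).reshape(-1,1,2),K,d).reshape(-1,2)
    return W[:3,3],np.c_[u,np.ones(len(u))]@W[:3,:3].T
def onz(n,p,z,s=None):
    o,r=rays(n,p,s);return o+r*((z-o[2])/r[:,2])[:,None]
def tri(p,q):
    o,a=rays("top",p);c,b=rays("scene",q);out=[]
    for i in range(len(a)):
        t=np.linalg.lstsq(np.c_[a[i],-b[i]],c-o,rcond=None)[0]
        x,y=o+t[0]*a[i],c+t[1]*b[i];out.append(np.r_[(x+y)/2,np.linalg.norm(x-y)])
    return np.array(out)
def proj(n,P,s=None):
    K,d,W=cam(n,s);M=np.linalg.inv(W)
    return cv2.projectPoints(np.array(P,float),cv2.Rodrigues(M[:3,:3])[0],M[:3,3],K,d)[0].reshape(-1,2)
E
python3 - <<'E'
from h import *
np.set_printoptions(precision=1,suppress=True)
print(tri([(191,128),(468,131),(471,319)],[(157,288),(320,162),(472,207)]))
a=cv2.imread("pics/top0.png")[120:320,175:475]
b=cv2.imread("pics/scene0.png")[160:330,150:450]
cv2.imwrite("pics/z.png",np.vstack([cv2.resize(a,(800,533),interpolation=2)]))
cv2.imwrite("pics/zs.png",cv2.resize(b,(800,453),interpolation=2))
E
```

```text
[[ 671.8  265.5  197.8   10.5]
 [ 694.7 -362.2  203.3   34.6]
 [ 261.4 -365.8  200.     3.3]]
```

View pics/z.png

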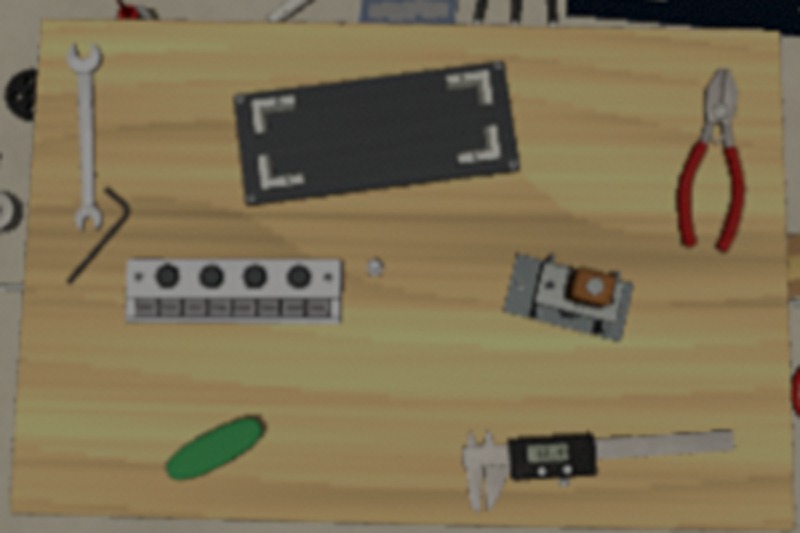

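View pics/zs.png

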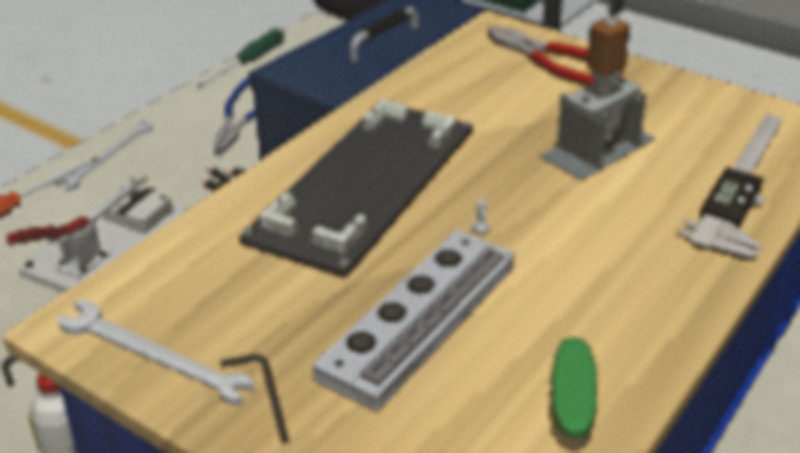

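Run:
```python
from h import *
np.set_printoptions(precision=3,suppress=True)
f=lambda L:[(175+u*.375,120+v*.375) for u,v in L]
fs=lambda L:[(150+u*.375,160+v*.375) for u,v in L]
# triangulated heights: plate top corners, nest corners
print(tri(f([(127,259),(341,259),(341,322),(519,168),(249,204),(594,286)]),fs([(315,377),(461,234),(513,252),(471,127),(346,272),(609,24)])))
def rect(p):
    p=p[:,:2];c=p.mean(0);y=(p[0]+p[3]-p[1]-p[2]);print(c,"yaw of y",np.arctan2(-y[0],y[1]),"len",np.linalg.norm(y)/2,np.linalg.norm(p[0]+p[1]-p[2]-p[3])/2)
rect(onz("top",f([(127,259),(341,259),(341,322),(127,322)]),216))
rect(onz("top",f([(235,96),(503,62),(519,168),(249,204)]),210))
rect(onz("top",f([(517,253),(633,285),(620,341),(503,312)]),201))
print(onz("top",f([(594,286)]),324),onz("top",f([(375,266)]),220))
print("tool yaw",R.from_quat(env.state()["eef_rot"]).as_matrix())
```

```text
[[ 467.475  179.754  208.952    3.555]
 [ 470.271    1.348  214.448    4.638]
 [ 420.928    1.076  218.134    0.832]
 [ 552.275 -144.336  208.191    0.521]
 [ 517.342   80.818  208.012    0.223]
 [ 445.6   -185.637  324.911    0.177]]
[444.436  89.681] yaw of y 0.02248500501833086 len 176.0603000312593 51.686213355016704
[580.456 -24.359] yaw of y 0.15177355886539085 len 228.10545576587793 92.75699385164471
[ 445.421 -186.311] yaw of y -0.23696518266406963 len 99.46348677082695 49.228989638997064
[[ 445.753 -185.764  324.   ]] [[466.641 -25.748 220.   ]]
tool yaw [[ 0.966  0.258 -0.001]
 [ 0.258 -0.966  0.002]
 [-0.    -0.002 -1.   ]]
```

Emit:
play_rows([
  [0,0,-0.121,0,0,-1.8,0],
  [0,0,-0.121,0,0,-1.8,0],
  [0,0,-0.121,0,0,-1.8,0],
  [0,0,-0.121,0,0,-1.8,0],
  [0,0,-0.121,0,0,-1.8,0],
  [0,0,-0.121,0,0,-1.8,0],
  [0,0,-0.121,0,0,-1.8,0],
  [0,0,-0.121,0,0,-1.8,0],
])

```text
time_s: 0.77
ee_pos: [167.5, -627.8, 548.7]
eef_rot: [0.815, 0.579, 0.0, -0.001]
force: [0.5, -0.2, -0.3]
opening: 0.999
```

Emit:
play_rows([
  [0,0,-0.121,0,0,0,0],
  [0,0,-0.121,0,0,0,0],
  [0,0,-0.122,0,0,0,0],
  [0,0,0,2.8,2.4,0,0],
  [0,0,0,2.8,2.4,0,0],
  [0,0,0,2.8,2.4,0,0],
  [0,0,0,2.8,2.4,0,0],
  [0,0,0,2.8,2.4,0,0],
])

```text
time_s: 1.43
ee_pos: [285.2, -483.8, 547.9]
eef_rot: [0.699, 0.715, 0.0, -0.001]
force: [1.1, -0.1, -0.1]
opening: 1.003
```

Emit:
play_rows([
  [0,0,0,2.8,2.4,0,0],
  [0,0,0,2.8,2.4,0,0],
  [0,0,0,2.8,2.4,0,0],
  [0,0,0,2.8,2.4,0,0],
  [0,0,0,2.8,2.4,0,0],
  [0,0,0,2.8,2.4,0,0],
  [0,0,0,3,1.4,0,0],
  [0,0,0,3.0,0,0,0],
])

```text
time_s: 2.1
ee_pos: [439.8, -251.2, 547.9]
eef_rot: [0.698, 0.716, 0.001, -0.0]
force: [-1.0, 0.8, 0.9]
opening: 1.001
```

Emit:
play_rows([
  [0,0,0,3.5,0.13,0,0],
  [0,0,0,3.5,0.13,0,0],
  [0,0,0,3.5,0.13,0,0],
  [0,0,0,3.5,0.13,0,0],
  [0,0,0,3.5,0.13,1.0,0],
  [0,0,0,3.5,0.13,1.5,0],
  [0,0,0,3.5,0.13,1.5,0],
  [0,0,0,3.5,0.13,1.5,0],
])

```text
time_s: 2.77
ee_pos: [441.0, 27.9, 492.9]
eef_rot: [0.699, 0.715, -0.0, 0.0]
force: [0.2, -0.3, 0.5]
opening: 1.001
```

Emit:
play_rows([
  [0,0,0,3.0,0.13,1.0,0],
  [0,0,0,3.1,0.13,0.5,0],
  [0,0,0,0,0,0,0],
  [0,0,0,0,0,0,0],
])

```text
time_s: 3.1
ee_pos: [442.2, 89.5, 478.1]
eef_rot: [0.697, 0.717, -0.001, -0.0]
force: [-0.1, 0.1, 0.0]
opening: 0.996
```

Run:
```python
from h import *
s=env.state();im=env.camera("wrist")[:,:,::-1];cv2.imwrite("pics/w1.png",im)
np.save("w1.npy",s,allow_pickle=True);print(s["ee_pos"],s["eef_rot"])
cv2.imwrite("pics/w1v.png",cv2.resize(im,(800,500),interpolation=2))
```

```text
[442.17123548  89.47399753 478.0618846 ] [ 6.97234590e-01  7.16842717e-01 -5.05909301e-04 -4.36778300e-04]
```

View pics/w1v.png

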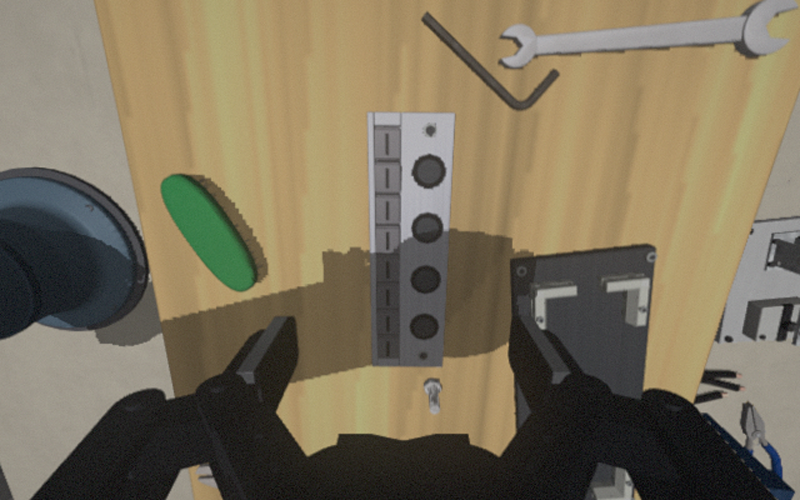

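```bash
cat >> h.py <<'E'
def rect(p):
    p=p[:,:2];c=p.mean(0);y=(p[0]+p[1]-p[2]-p[3]);print(c,"yaw",np.arctan2(-y[0],y[1]),"len",np.linalg.norm(y)/2,np.linalg.norm(p[1]+p[2]-p[0]-p[3])/2)
E
python3 - <<'E'
from h import *
np.set_printoptions(precision=3,suppress=True)
s=np.load("w1.npy",allow_pickle=True).item()
p=.8*np.array([(368,112),(455,113),(444,366),(372,366)])
rect(onz("wrist",p,216,s))
print(onz("wrist",.8*np.array([(511,260),(656,246)]),210,s))
E
```

```text
[447.633  88.369] yaw 0.019950667260508984 len 175.3816178589344 52.08910915010754
[[517.301  83.495 210.   ]
 [612.74   96.198 210.   ]]
```

Emit:
play_rows([
  [0,0,0,0,0.35,3.0,0],
  [0,0,0.007,0,0,3.0,0],
  [0,0,0,0,0,3.0,0],
  [0,0,0,0,0,1.65,0],
  [0,0,0,0,0,0,0],
  [0,0,0,0,0,0,0.3],
  [0,0,0,0,0,0,0.6],
  [0,0,0,0,0,0,0.8],
])

```text
time_s: 3.82
ee_pos: [447.1, 87.0, 373.9]
eef_rot: [0.702, 0.712, 0.0, 0.001]
force: [-5.7, 0.3, 10.2]
opening: 0.607
```

Emit:
play_rows([
  [0,0,0,0,0,0,0.8],
  [0,0,0,0,0,0,0.8],
  [0,0,0,0,0,0,0.8],
  [0,0,0,0,0,0,0.8],
])

```text
time_s: 4.15
ee_pos: [447.5, 87.4, 374.3]
eef_rot: [0.702, 0.712, 0.001, 0.002]
force: [-0.6, -0.6, 6.3]
opening: 0.595
```

Emit:
play_rows([
  [0,0,0,0,0,0,0.2],
  [0,0,0,0,0,0,0.2],
  [0,0,0,0,0,-0.7,0.2],
  [0,0,0,0,0,0,0.2],
  [0,0,0,0,0,0,0.2],
  [0,0,0,0,0,0,0.5],
  [0,0,0,0,0,0,0.8],
  [0,0,0,0,0,0,0.8],
])

```text
time_s: 4.82
ee_pos: [446.9, 87.4, 379.9]
eef_rot: [0.702, 0.712, 0.001, 0.001]
force: [-0.3, 0.3, 4.5]
opening: 0.586
```

Emit:
play_rows([
  [0,0,0,0,0,0,0.8],
  [0,0,0,0,0,0,0.8],
  [0,0,0,0,0,0,0.8],
  [0,0,0,0,0,0,0.8],
])

```text
time_s: 5.15
ee_pos: [446.9, 87.4, 379.9]
eef_rot: [0.702, 0.712, 0.001, 0.0]
force: [-0.4, -0.3, 5.8]
opening: 0.583
```

Emit:
play_rows([
  [0,0,0,0,0,-1.0,0.8],
  [0,0,0,0,0,-1.5,0.8],
  [0,0,0,0,0,-1.5,0.8],
  [0,0,0,0,0,-1.5,0.8],
  [0,0,0,0,0,-0.5,0.8],
  [0,0,0,-1.0,1.2,0,0.8],
  [0,0,0,-1.6,1.8,0,0.8],
  [0,0,0,-1.9,2.2,0,0.8],
])

```text
time_s: 5.82
ee_pos: [498.0, 44.1, 438.2]
eef_rot: [0.701, 0.714, -0.001, -0.001]
force: [-0.1, 0.3, -2.1]
opening: 0.582
```

Emit:
play_rows([
  [0,0,0,-1.9,2.2,0,0.8],
  [0,0,0,-1.9,2.2,0,0.8],
  [0,0,0,-1.6,1.8,0,0.8],
  [0,0,0,-1.0,1.1,0,0.8],
  [0,0,0,-0.6,0.7,0,0.8],
  [0,0,-0.06,0,0,0,0.8],
  [0,0,-0.065,0,0,0,0.8],
  [0,0,0,0,0,0,0.8],
])

```text
time_s: 6.48
ee_pos: [579.5, -25.3, 437.8]
eef_rot: [0.655, 0.755, -0.001, -0.002]
force: [0.3, -0.2, -3.8]
opening: 0.586
```

Run:
```python
from h import *
s=env.state();im=env.camera("wrist")[:,:,::-1];cv2.imwrite("pics/w2.png",im)
np.save("w2.npy",s,allow_pickle=True);print(s["ee_pos"],s["eef_rot"],s["force"])
cv2.imwrite("pics/w2v.png",cv2.resize(im[:,130:530],(800,800),interpolation=2)[:600])
```

```text
[579.46789943 -25.33156902 437.8204013 ] [ 6.55221641e-01  7.55434870e-01 -6.29551873e-04 -1.53711771e-03] [ 0.27710694 -0.23419208 -3.83140163]
```

View pics/w2v.png

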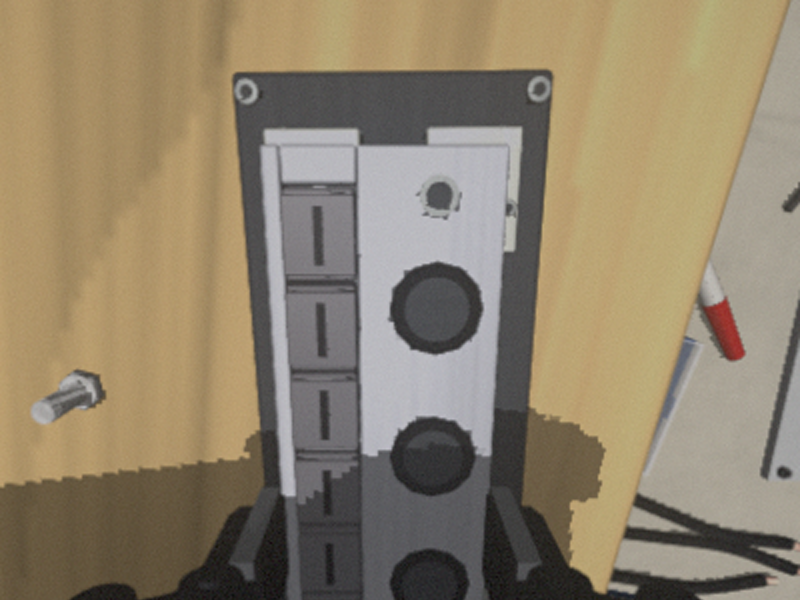

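Run:
```python
from h import *
np.set_printoptions(precision=3,suppress=True)
s=np.load("w2.npy",allow_pickle=True).item()
f=lambda L:np.array([(130+u/2,v/2) for u,v in L])
P=onz("wrist",f([(262,146),(509,145),(489,487),(281,495)]),s["ee_pos"][2]-163.9,s)[:,:2]
N=onz("wrist",f([(235,73),(552,71),(525,480),(265,480)]),210,s)[:,:2]
L=onz("wrist",f([(265,129),(522,127)]),222,s)[:,:2]
for Q,h in((P,88),(N,116)):
    m=(Q[0]+Q[1])/2;m2=(Q[2]+Q[3])/2;e=Q[1]-Q[0];d=m-m2
    print(Q,"w",np.linalg.norm(e),"yaw end",np.arctan2(e[1],e[0]),"yaw long",np.arctan2(-d[0],d[1]))
    y=np.array([-e[1],e[0]])/np.linalg.norm(e);print("centre",m-h*y, "sideways",m2)
e=L[1]-L[0];print(L,np.linalg.norm(e),np.arctan2(e[1],e[0]))
q=s["eef_rot"];print("tool yaw",2*np.arctan2(q[1],q[0])-np.pi/2)
```

```text
[[542.338  59.932]
 [592.928  67.316]
 [604.226 -10.285]
 [553.181 -19.861]] w 51.12645763990709 yaw end 0.14493473539463067 yaw long 0.1397510243441445
centre [580.343 -23.454] sideways [578.703 -15.073]
[[519.843  82.353]
 [612.686  96.032]
 [633.615 -35.9  ]
 [538.943 -49.517]] w 93.84533725609163 yaw end 0.14628170443810498 yaw long 0.15059469096501804
centre [583.172 -25.569] sideways [586.279 -42.709]
[[532.196  67.547]
 [604.868  78.384]] 73.4759718329823 0.1480272615698609
tool yaw 0.14184197887721228
```

Emit:
play_rows([
  [0,0,-0.006,-0.15,0.15,1.1,0.8],
  [0,0,0,0,0,1.1,0.8],
  [0,0,0,0,0,1.0,0.8],
  [0,0,0,0,0,0,0.8],
  [0,0,0,0,0,0,0.8],
])

```text
time_s: 6.95
ee_pos: [581.1, -27.1, 405.3]
eef_rot: [0.654, 0.757, -0.001, -0.001]
force: [-0.1, 0.4, -2.7]
opening: 0.586
```

Run:
```python
from h import *
s=env.state();im=env.camera("wrist")[:,:,::-1];cv2.imwrite("pics/w3.png",im)
np.save("w3.npy",s,allow_pickle=True);print(s["ee_pos"],s["eef_rot"],s["force"])
cv2.imwrite("pics/w3v.png",cv2.resize(im[20:220,190:450],(780,600),interpolation=2))
```

```text
[581.09716734 -27.10189356 405.33641276] [ 0.6536826   0.75676673 -0.00105957 -0.00143124] [-0.11060558  0.42280578 -2.67082087]
```

View pics/w3v.png

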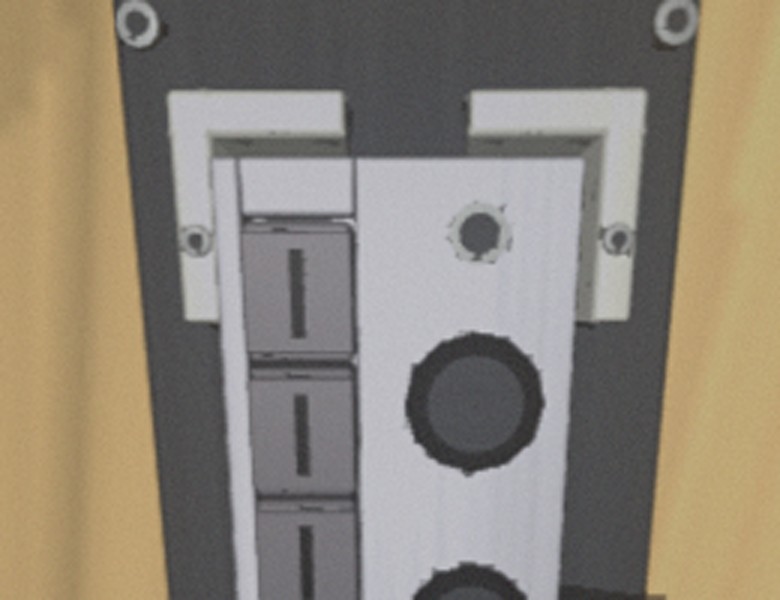

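Run:
```python
from h import *
np.set_printoptions(precision=3,suppress=True)
s=np.load("w3.npy",allow_pickle=True).item()
f=lambda L:np.array([(190+u/3,20+v/3) for u,v in L])
P=onz("wrist",f([(213,157),(582,157),(560,590),(240,590)]),s["ee_pos"][2]-163.9,s)[:,:2]
N=onz("wrist",f([(210,134),(605,134)]),222,s)[:,:2]
O=onz("wrist",f([(168,91),(647,91),(630,320),(186,320)]),222,s)[:,:2]
for Q,h in((P,88),(N,92.7),(O,0)):
    e=Q[1]-Q[0];x=e/np.linalg.norm(e);y=np.array([-x[1],x[0]]);m=(Q[0]+Q[1])/2
    print("w",np.linalg.norm(e),"yaw",np.arctan2(e[1],e[0]),"centre",m-h*y)
    if len(Q)>2: d=Q[:2].mean(0)-Q[2:].mean(0);print(" long yaw",np.arctan2(-d[0],d[1]))
q=s["eef_rot"];print("tool yaw",2*np.arctan2(q[1],q[0])-np.pi/2)
```

```text
w 50.87244386364838 yaw 0.14525341754063573 centre [581.442 -25.268]
 long yaw 0.15205155311406043
w 61.99209760260414 yaw 0.1450163355068808 centre [582.873 -24.743]
w 74.07103389195615 yaw 0.1448764387261595 centre [568.569  72.941]
 long yaw 0.15189796059450156
tool yaw 0.1459126128730961
```

Emit:
play_rows([
  [0,0,0,0.03,0.13,0.0,0.8],
  [0,0,0,0,0,0.4,0.8],
  [0,0,0,0,0,0.4,0.8],
  [0,0,0,0,0,0.3,0.8],
  [0,0,0,0,0,0.2,0.8],
  [0,0,0,0,0,0.1,0.8],
  [0,0,0,0,0,0,0.8],
])

```text
time_s: 7.58
ee_pos: [582.9, -26.5, 392.7]
eef_rot: [0.654, 0.757, -0.0, -0.0]
force: [-0.3, -0.2, -3.4]
opening: 0.587
```

Emit:
play_rows([
  [0,0,0,0,0,0.15,0.8],
  [0,0,0,0,0,0.15,0.8],
  [0,0,0,0,0,0.0,0.8],
  [0,0,0,0,0,0,0.8],
])

```text
time_s: 7.92
ee_pos: [583.0, -26.5, 390.1]
eef_rot: [0.654, 0.757, -0.0, -0.0]
force: [-0.6, 0.1, -3.4]
opening: 0.585
```

Emit:
play_rows([
  [0,0,0,0,0,0.1,0.8],
  [0,0,0,0,0,0.05,0.8],
  [0,0,0,0,0,0,0.8],
])

```text
time_s: 8.17
ee_pos: [583.1, -26.3, 390.0]
eef_rot: [0.654, 0.757, -0.0, 0.0]
force: [-4.4, -1.6, 5.6]
opening: 0.586
```

Landed (force reversed at the expected height). Release and rise for a look.

Emit:
play_rows([
  [0,0,0,0,0,0,0.3],
  [0,0,0,0,0,0,0.1],
  [0,0,0,0,0,0,0],
  [0,0,0,0,0,-1.5,0],
  [0,0,0,0,0,-2.5,0],
  [0,0,0,0,0,-2.0,0],
  [0,0,0,0,0,0,0],
  [0,0,0,0,0,0,0],
])

```text
time_s: 8.83
ee_pos: [583.8, -26.2, 450.2]
eef_rot: [0.654, 0.757, 0.001, 0.002]
force: [-0.9, 0.7, -0.2]
opening: 0.997
```

Run:
```python
from h import *
s=env.state();im=env.camera("wrist")[:,:,::-1];cv2.imwrite("pics/w4.png",im)
np.save("w4.npy",s,allow_pickle=True);print(s["ee_pos"],s["eef_rot"],s["force"])
cv2.imwrite("pics/w4v.png",cv2.resize(im[60:360,160:490],(660,600),interpolation=2))
```

```text
[583.81734837 -26.17467543 450.23006268] [0.65365077 0.75679327 0.00139385 0.00163749] [-0.8962546   0.74657014 -0.17168245]
```

View pics/w4v.png

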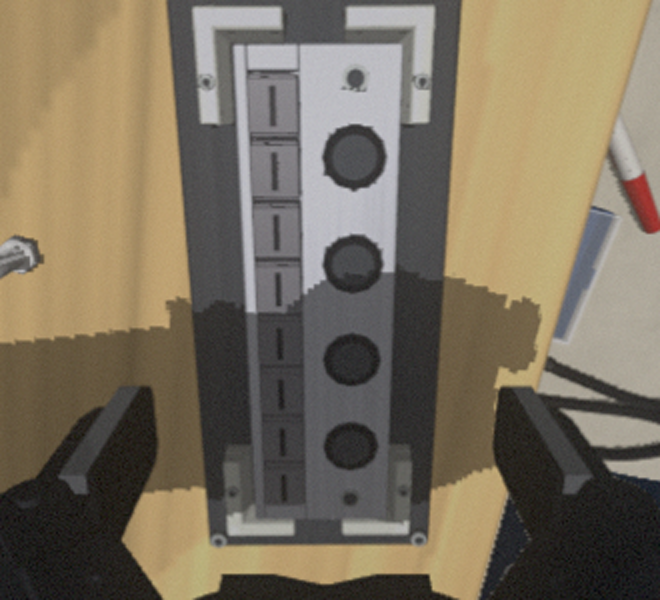

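Run:
```python
from h import *
np.set_printoptions(precision=3,suppress=True)
s=np.load("w4.npy",allow_pickle=True).item()
f=lambda L:np.array([(160+u/2,60+v/2) for u,v in L])
P=onz("wrist",f([(233,44),(404,43),(391,518),(259,518)]),226,s);rect(P);print(P)
rect(onz("wrist",f([(170,0),(461,0),(428,542),(210,542)]),210,s))
rect(onz("wrist",f([(192,8),(435,8),(411,534),(229,534)]),222,s))
print(onz("wrist",f([(272,70),(285,505)]),230,s))
```

```text
[584.841 -24.318] yaw 0.15716641665433959 len 175.63217117289645 52.222739528665706
[[ 545.379   58.491  226.   ]
 [ 596.812   66.34   226.   ]
 [ 624.532 -107.35   226.   ]
 [ 572.639 -114.753  226.   ]]
[584.036 -30.706] yaw 0.1479212554773988 len 215.781905826509 94.4352370630787
[583.192 -25.099] yaw 0.15326767390307028 len 197.16787380540535 74.2844399930267
[[ 558.295   52.813  230.   ]
 [ 581.9   -103.869  230.   ]]
```

Emit:
play_rows([
  [0,0,0.096,0,0,-2.2,0],
  [0,0,0.096,0,0,-2.2,0],
  [0,0,0.096,0,0,-2.2,0],
  [0,0,0.096,0,0,-2.2,0],
  [0,0,0,-2.0,-1.0,0,0],
  [0,0,0,-2.7,-1.4,0,0],
  [0,0,0,-2.7,-1.4,0,0],
  [0,0,0,-2.7,-1.4,0,0],
])

```text
time_s: 9.55
ee_pos: [507.7, -113.3, 534.9]
eef_rot: [0.786, 0.618, -0.001, -0.001]
force: [-0.4, -0.3, -0.3]
opening: 0.998
```

Emit:
play_rows([
  [0,0,0,-2.7,-1.4,0,0],
  [0,0,0,-2.7,-1.4,0,0],
  [0,0,0,-2.0,-1.0,0,0],
  [0,0,0,-1.3,-0.7,0,0],
  [0,0,0,0,0,0,0],
  [0,0,0,0,0,0,0],
])

```text
time_s: 10.05
ee_pos: [444.0, -186.9, 535.4]
eef_rot: [0.787, 0.617, -0.0, -0.001]
force: [1.5, 0.8, 0.6]
opening: 1.002
```

Run:
```python
from h import *
s=env.state();im=env.camera("wrist")[:,:,::-1];cv2.imwrite("pics/w5.png",im)
np.save("w5.npy",s,allow_pickle=True);print(s["ee_pos"],s["eef_rot"],s["force"])
cv2.imwrite("pics/w5v.png",cv2.resize(im[120:400,160:490],(700,594),interpolation=2))
```

```text
[ 444.01158901 -186.92603902  535.39422612] [ 7.86804322e-01  6.17201780e-01 -1.50992756e-04 -9.48001837e-04] [1.45239469 0.833399   0.57333927]
```

View pics/w5v.png

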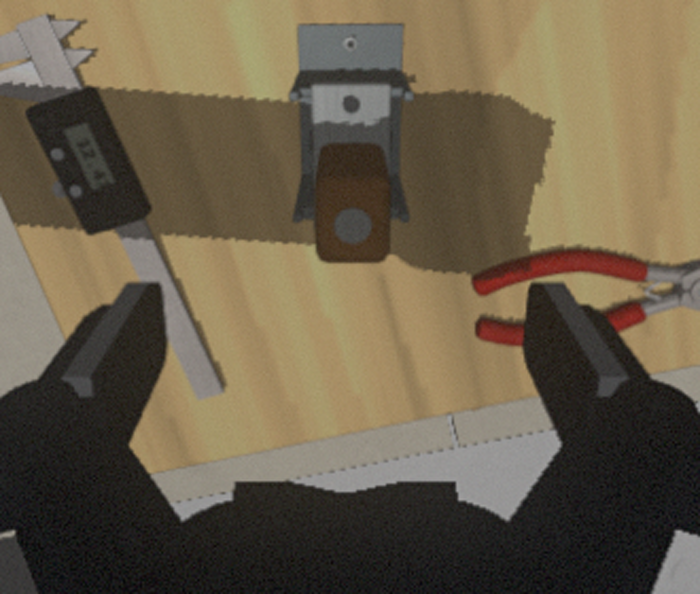

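Run:
```python
from h import *
np.set_printoptions(precision=3,suppress=True)
s=np.load("w5.npy",allow_pickle=True).item()
f=lambda L:np.array([(160+u/2.1212,120+v/2.1212) for u,v in L])
print(onz("wrist",f([(352,226)]),324,s))
Q=onz("wrist",f([(298,24),(404,24)]),201.5,s);e=Q[1]-Q[0];x=e/np.linalg.norm(e);print("foot",np.linalg.norm(e),np.arctan2(e[1],e[0]),Q.mean(0)-50*np.array([-x[1],x[0],0]))
Q=onz("wrist",f([(315,232),(390,232)]),324,s);print(Q,np.linalg.norm(Q[1]-Q[0]),Q.mean(0))
q=s["eef_rot"];print("tool yaw",2*np.arctan2(q[1],q[0])-np.pi/2)
```

```text
[[ 447.647 -187.643  324.   ]]
foot 50.341115219677334 -0.24076379158705663 [ 448.386 -187.207  201.5  ]
[[ 435.873 -186.866  324.   ]
 [ 458.763 -192.471  324.   ]] 23.565472362290716 [ 447.318 -189.669  324.   ]
tool yaw -0.2404330308887459
```

Emit:
play_rows([
  [0,0,0,0.02,0.35,2.0,0],
  [0,0,0,0,0,2.5,0],
  [0,0,0,0,0,2.3,0],
  [0,0,0,0,0,1.0,0],
  [0,0,0,0,0,0,0],
  [0,0,0,0,0,0,0.3],
  [0,0,0,0,0,0,0.5],
  [0,0,0,0,0,0,0.6],
])

```text
time_s: 10.77
ee_pos: [448.8, -186.8, 460.4]
eef_rot: [0.786, 0.618, 0.001, 0.001]
force: [0.3, 0.3, -0.2]
opening: 0.604
```

Emit:
play_rows([
  [0,0,0,0,0,0,0.7],
  [0,0,0,0,0,0,0.8],
  [0,0,0,0,0,0,1],
  [0,0,0,0,0,0,1],
  [0,0,0,0,0,0,1],
  [0,0,0,0,0,0,1],
])

```text
time_s: 11.27
ee_pos: [448.0, -187.0, 459.4]
eef_rot: [0.786, 0.618, 0.0, 0.0]
force: [-1.1, 0.2, 3.5]
opening: 0.277
```

Emit:
play_rows([
  [0,0,0,0,0,-1.0,1],
  [0,0,0,0,0,-2.0,1],
  [0,0,0,0,0,-2.5,1],
  [0,0,0,0,0,-2.0,1],
  [0,0,-0.09,0,0,0,1],
  [0,0,-0.1,0,0,0,1],
  [0,0,-0.1,0,0,0,1],
  [0,0,-0.098,0,0,0,1],
])

```text
time_s: 11.93
ee_pos: [447.7, -186.9, 533.0]
eef_rot: [0.65, 0.76, -0.0, -0.001]
force: [-0.0, 0.1, -2.3]
opening: 0.274
```

Emit:
play_rows([
  [0,0,0,0.6,1.3,0,1],
  [0,0,0,1.1,2.4,0,1],
  [0,0,0,1.2,2.5,0,1],
  [0,0,0,1.2,2.5,0,1],
  [0,0,0,1.2,2.5,0,1],
  [0,0,0,1.0,2.0,0,1],
  [0,0,0,0.5,1.2,0,1],
  [0,0,0,0,0,0,1],
])

```text
time_s: 12.6
ee_pos: [581.6, -95.7, 532.6]
eef_rot: [0.65, 0.76, 0.001, -0.001]
force: [-0.4, 1.2, -2.1]
opening: 0.274
```

Emit:
play_rows([
  [0,0,0.006,-0.23,-0.17,1.5,1],
  [0,0,0,0,0,2.0,1],
  [0,0,0,0,0,1.0,1],
  [0,0,0,0,0,0.3,1],
  [0,0,0,0,0,0.2,1],
  [0,0,0,0,0,0.1,1],
  [0,0,0,0,0,0,1],
  [0,0,0,0,0,0,1],
])

```text
time_s: 13.27
ee_pos: [579.0, -100.7, 483.5]
eef_rot: [0.654, 0.756, 0.001, 0.001]
force: [-0.2, -0.2, -2.5]
opening: 0.272
```

Emit:
play_rows([
  [0,0,0,0.1,0.15,0.0,1],
  [0,0,0,0,0,0.2,1],
  [0,0,0,0,0,0.2,1],
  [0,0,0,0,0,0.2,1],
  [0,0,0,0,0,0,1],
])

```text
time_s: 13.68
ee_pos: [580.4, -99.4, 477.7]
eef_rot: [0.654, 0.756, 0.0, 0.001]
force: [-2.0, -0.6, 5.1]
opening: 0.274
```

Emit:
play_rows([
  [0,0,0,0,0,0.2,1],
  [0,0,0,0,0,0.2,1],
  [0,0,0,0,0,0.1,1],
  [0,0,0,0,0,0,1],
  [0,0,0,0,0,0,1],
])

```text
time_s: 14.1
ee_pos: [580.4, -99.4, 474.0]
eef_rot: [0.654, 0.756, 0.0, 0.001]
force: [-3.5, -0.4, 10.8]
opening: 0.27
```

Emit:
play_rows([
  [0,0,0,0.4,0,0,1],
  [0,0,0,0.7,0,0,1],
  [0,0,0,0.7,0,0,1],
  [0,0,0,0.7,0,0,1],
  [0,0,0,0.7,0,0,1],
  [0,0,0,0.7,0,0,1],
])

```text
time_s: 14.6
ee_pos: [575.2, -62.4, 474.3]
eef_rot: [0.655, 0.755, -0.0, 0.003]
force: [-2.7, -1.1, 9.3]
opening: 0.273
```

Emit:
play_rows([
  [0,0,0,0.7,0,0,1],
  [0,0,0,0.7,0,0,1],
  [0,0,0,0.7,0,0,1],
  [0,0,0,0.7,0,0,1],
  [0,0,0,0.7,0,0,1],
  [0,0,0,0.7,0,0,1],
  [0,0,0,0.7,0,0,1],
  [0,0,0,0.7,0,0,1],
])

```text
time_s: 15.27
ee_pos: [567.4, -7.1, 474.2]
eef_rot: [0.655, 0.756, -0.0, 0.003]
force: [-2.0, -3.7, 10.3]
opening: 0.273
```

Emit:
play_rows([
  [0,0,0,0.7,0,0,1],
  [0,0,0,0.7,0,0,1],
  [0,0,0,0.7,0,0,1],
  [0,0,0,0.7,0,0,1],
  [0,0,0,0.7,0,0,1],
  [0,0,0,0.7,0,0,1],
  [0,0,0,0.3,0,0,1],
  [0,0,0,0,0,0,1],
])

```text
time_s: 15.93
ee_pos: [560.5, 40.7, 474.3]
eef_rot: [0.654, 0.757, 0.002, 0.001]
force: [-3.1, 0.3, 9.3]
opening: 0.274
```

Emit:
play_rows([
  [0,0,0,0.4,-0.05,0,1],
  [0,0,0,0.4,0,0,1],
  [0,0,0,0,0,0,1],
  [0,0,0,0,0,0,1],
  [0,0,0,-0.5,0,0,1],
  [0,0,0,-0.9,0,0,1],
  [0,0,0,-0.9,0,0,1],
  [0,0,0,-0.9,0,0,1],
])

```text
time_s: 16.6
ee_pos: [563.9, 16.2, 474.5]
eef_rot: [0.654, 0.757, 0.002, 0.002]
force: [-1.5, -0.2, 9.0]
opening: 0.273
```

Emit:
play_rows([
  [0,0,0,-0.9,0,0,1],
  [0,0,0,-0.9,0,0,1],
  [0,0,0,-0.9,0,0,1],
  [0,0,0,-0.9,0,0,1],
  [0,0,0,-0.9,0,0,1],
  [0,0,0,-0.9,0,0,1],
  [0,0,0,-0.9,0,0,1],
  [0,0,0,-0.9,0,0,1],
])

```text
time_s: 17.27
ee_pos: [574.4, -55.6, 474.5]
eef_rot: [0.654, 0.756, 0.002, 0.002]
force: [-1.6, 0.5, 9.5]
opening: 0.273
```

Emit:
play_rows([
  [0,0,0,-0.9,0,0,1],
  [0,0,0,-0.9,0,0,1],
  [0,0,0,-0.9,0,0,1],
  [0,0,0,-0.9,0,0,1],
  [0,0,0,-0.7,0,0,1],
  [0,0,0,0,0,0,1],
  [0,0,0,0,0,0,1],
])

```text
time_s: 17.85
ee_pos: [580.8, -99.5, 474.6]
eef_rot: [0.655, 0.756, 0.002, 0.003]
force: [-1.8, 0.1, 8.5]
opening: 0.276
```

Emit:
play_rows([
  [0,0,0,0,0,-0.8,1],
  [0,0,0,0,0,-1.6,1],
  [0,0,0,0,0,-2.0,1],
  [0,0,0,0,0,-1.4,1],
  [0,0,0,0,0,0,1],
  [0,0,0,0,0,0,1],
])

```text
time_s: 18.35
ee_pos: [579.7, -98.4, 529.2]
eef_rot: [0.654, 0.756, 0.0, 0.0]
force: [0.0, 0.5, -3.5]
opening: 0.276
```

Run:
```python
from h import *
s=env.state();im=env.camera("wrist")[:,:,::-1];cv2.imwrite("pics/w6.png",im)
print(s["ee_pos"],s["eef_rot"],s["force"])
cv2.imwrite("pics/w6v.png",cv2.resize(im[0:300,180:500],(640,600),interpolation=2))
```

```text
[579.68845413 -98.41178904 529.19531673] [6.54283936e-01 7.56248801e-01 4.41524245e-04 2.94750791e-04] [ 0.02432952  0.46131829 -3.46211945]
```

View pics/w6v.png

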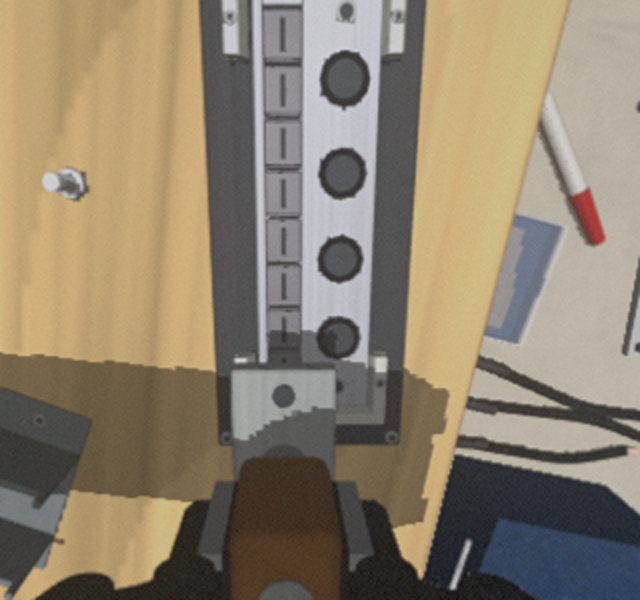

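Emit:
play_rows([
  [0,0,0,-0.6,-1.3,0,1],
  [0,0,0,-1.1,-2.4,0,1],
  [0,0,0,-1.2,-2.5,0,1],
  [0,0,0,-1.2,-2.5,0,1],
  [0,0,0,-1.2,-2.4,0,1],
  [0,0,0,-1.0,-2.0,0,1],
  [0,0,0,-0.6,-1.2,0,1],
  [0,0,0.09,0,0,0,1],
])

```text
time_s: 19.07
ee_pos: [444.6, -190.6, 527.1]
eef_rot: [0.691, 0.723, -0.002, -0.002]
force: [0.1, -0.2, -3.5]
opening: 0.275
```

Emit:
play_rows([
  [0,0,0.1,0,0,0,1],
  [0,0,0.1,0,0,0,1],
  [0,0,0.094,0,0,0,1],
  [0,0,0,0,0,0,1],
  [0,0,0,0,0,0,1],
])

```text
time_s: 19.48
ee_pos: [447.5, -187.4, 528.0]
eef_rot: [0.786, 0.618, -0.001, -0.001]
force: [-0.4, -0.3, -2.9]
opening: 0.271
```

Emit:
play_rows([
  [0,0,0,0.05,0.03,1.5,1],
  [0,0,0,0,0,2.0,1],
  [0,0,0,0,0,1.6,1],
  [0,0,0,0,0,0.8,1],
  [0,0,0,0,0,0.4,1],
  [0,0,0,0,0,0,1],
  [0,0,0,0,0,0,1],
])

```text
time_s: 20.07
ee_pos: [448.6, -187.1, 467.1]
eef_rot: [0.786, 0.618, 0.0, 0.0]
force: [0.9, -1.0, -2.5]
opening: 0.276
```

Emit:
play_rows([
  [0,0,0,0,0,0.3,1],
  [0,0,0,0,0,0.3,1],
  [0,0,0,0,0,0.1,1],
  [0,0,0,0,0,0,1],
  [0,0,0,0,0,0,1],
])

```text
time_s: 20.48
ee_pos: [448.4, -187.0, 459.8]
eef_rot: [0.787, 0.617, 0.0, 0.0]
force: [-0.3, 0.0, -2.3]
opening: 0.272
```

Emit:
play_rows([
  [0,0,0,0,0,0.1,1],
  [0,0,0,0,0,0.1,1],
  [0,0,0,0,0,0,1],
])

```text
time_s: 20.73
ee_pos: [448.5, -187.0, 458.9]
eef_rot: [0.787, 0.617, -0.0, 0.0]
force: [-1.8, 0.9, 4.4]
opening: 0.273
```

Emit:
play_rows([
  [0,0,0,0,0,0,0.6],
  [0,0,0,0,0,0,0.4],
  [0,0,0,0,0,0,0.2],
  [0,0,0,0,0,0,0.0],
  [0,0,0,0,0,0,0],
  [0,0,0,0,0,-1.5,0],
  [0,0,0,0,0,-3.0,0],
  [0,0,0,0,0,-3.0,0],
])

```text
time_s: 21.4
ee_pos: [447.8, -187.0, 532.1]
eef_rot: [0.787, 0.617, -0.001, -0.002]
force: [0.2, -0.1, 0.4]
opening: 0.999
```

Emit:
play_rows([
  [0,0,0,0,0,-3.0,0],
  [0,0,0,-3,0,0,0],
  [0,0,0,-3,0,0,0],
  [0,0,0,-3,0,0,0],
  [0,0,0,-3,0,0,0],
  [0,0,0,0,0,0,0],
  [0,0,0,0,0,0,0],
])

```text
time_s: 21.98
ee_pos: [418.6, -306.2, 562.0]
eef_rot: [0.788, 0.615, 0.0, -0.001]
force: [0.4, -0.7, -0.1]
opening: 1.004
```

Run:
```python
from h import *
s=env.state();w=env.camera("wrist")[:,:,::-1];a=env.camera("scene")[:,:,::-1]
print(s["ee_pos"],s["force"])
cv2.imwrite("pics/f.png",np.vstack([cv2.resize(a[170:310,220:440],(440,280),interpolation=2),cv2.resize(w[:,100:540],(440,400))[:310]]))
```

```text
[ 418.60954783 -306.1828037   561.95840945] [ 0.41208972 -0.67500722 -0.1055254 ]
```

View pics/f.png

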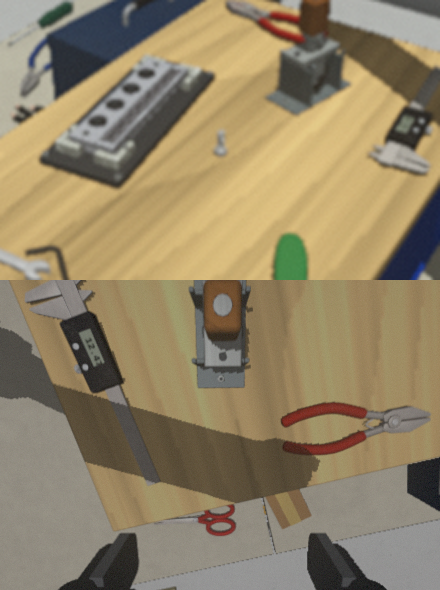

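```bash
python3 -c "
from rig import env
print(env.finish_job())"
```

```text
the job is handed in; nothing more can be done
None
```

The job is handed in: the plate is in the nest with the strip rolled down, and the roller is back upright in its stand. It finished at about 22 s of the 66 s allowed. The hand-in gave no verdict.

**Plate:** My first grip touched 3–4 mm lower than I had reckoned, so I let go and gripped again about 6 mm higher. I then lowered the plate into the pocket, and it touched down at the expected height. A close wrist picture afterwards showed it seated, with its outline matching the seated height. Its middle measured within about 2 mm of the nest's. The angles agreed to 0.004–0.009 rad.

**Links:** I rolled the strip from end a to end b and back, with a contact force of about 11–13 N. The wheel height and force stayed steady on both passes, so no link stood proud. The picture afterwards shows links 1 to 7 looking flush. Link 0 was mostly hidden by the roller in that picture, so for it I am relying on the force and height readings.

**Roller and the rest:** The roller touched down in the stand within 1 mm of the height and position where I picked it up. The final pictures show it upright and the gripper clear of everything. The bolt and side cutters look undisturbed. The spanner and hex key were only partly in view at the end, but the arm did not work low near them.

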